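# Unclip the card terminal from its counter rail and lay it on the charging pad

### The arm

A 6-joint arm with a two-finger parallel gripper is mounted at the origin on a cart in front of the work surface, level with it; the furniture and walls round the work are solid. World frame = base frame: x ahead of the robot, y to its left, z up, the work surface at z = 0. Lengths are in m, angles in rad, forces in N, time in s.
With the tool pointing down it reaches from about 0.35 to 0.775 m from the base axis. Payload 5.5 kg.
Tool frame: the origin (TCP) lies between the finger pads, 19 mm behind the fingertips; this is the grasp point; z points along the fingers, y is the line along which they close (so a half turn about z gives the same grasp; the last joint's range is limited). The gripper opens to 85 mm and grips with 20 to 120 N. Pads are 22 mm wide; open, the fingers measure 114 mm over their backs; the gripper's body (76 mm by 85 mm) begins 54 mm behind the grasp point. The pads swing forward as they close: fully open they stand 13 mm farther back than shut.
Start: joints at [-1.305, 0.313, 0.046, 1.304, 0, 1.431], TCP at [0.227, -0.528, 0.25] pointing down, gripper open.
Joint ranges: [-2.76, 2.76], [-0.86, 1.69], [-1.03, 1.26], [-2.2, 2.34], [-1.47, 1.5], [-3.14, 3.14]. Speed limits (rad/s): [2.57, 2.57, 3.14, 3.14, 3.14, 3.14].

### API

Orientations are given as a unit quaternion [w, x, y, z].
In Python, from workcell import env, read_camera gives the robot as it stands. The module is installed in compiled form; this text tells all that it offers.
- The arm moves only by the tool carry_out, never from a script. Its argument "moves" is a list of rows, each an object of numbers: "tx", "ty", "tz": the shift along the world's x, y, z in cm; "wx", "wy", "wz": the turn, a rotation vector about the world's x, y, z in rad; "claw": the closure, from -1 (fully open) to 1 (shut). A call has 1 to 8 rows; each row shifts and turns the commanded pose from where the row before left it; what a row does not reach is not made up. A row lasts 1/8 s, in which the tool goes at most 62.5 mm and 10.7 degrees, less where a joint would pass 70% of its speed; a pose out of reach is approached as far as the arm can. A call is refused whole if a number of a shift passes 6.25 or a number of a turn 0.188, either way. A call with a gripper value outside its range is refused whole. The fingers move at their own pace and stop on an object; "newtons" is the grip in N (left out, the last holds). Time passes only in rows, so rows that do not move let the fingers close. It gives the time, the measured TCP pose, the force, the opening and the grip force at its end, in the units of the state.
- env.get_state(): the state, without advancing time (a new reading comes with each control period).
- read_camera(name): name is "scene" or "side" or "wrist"; returns a dict with "image" (400x640x3 uint8, blue, green, red), "z_map" (400x640 float32, m along the optical axis (not along the pixel's ray), 0 where there is no reading), "fx", "fy", "cx", "cy" (pixels), "k1" (the pictures are not rectified: a ray, as slopes to the right and down, at radius r is drawn at 1 + k1 r^2 times it, then the intrinsics apply), "camera_from_world" (4x4, takes a point from world to camera coordinates); the wrist camera has in their place "hand_eye" (4x4, takes a point from camera to tool coordinates, whose origin is the TCP and whose axes are the flange's). Camera axes: x right, y down, z forward; pixel columns grow to the right and rows downward; lengths in m; the calibration is good to about 2 mm. A picture is of the moment at which its call begins: read the wrist's pose just before it.
- env.hand_in(): hands the job in; it is judged then, once.
The state is a dict: "clock": time; "joint_pos": joint angles; "qvel": joint speeds; "tau": joint torques, N m; "tcp_pos": TCP position; "orientation": TCP orientation; "wrist_force": force on the tool from outside, world axes, zero at the start; "ft_torque": the same for the moment, N m; "finger_gap": finger opening in m; "grip_force": force on a finger pad.
Only numpy, scipy, OpenCV 4.12 (cv2) and the standard library are available. Lean on these libraries where they do the work, as an engineer would, in place of code of your own. Each camera call takes 0.05 s, during which the arm holds its last target. There are 200 camera calls.

### The job

Unclip the blue carrier with the card terminal from its counter rail and lay it flat and square in the middle of the black charging pad, keeping hold of it until it is down rather than dropping it. One end sits under a rigid roller and the other under a sprung one that looks the same, so feel which end gives when pulled up, raise that end first, tilting the carrier until it is over its roller, then draw the other end out and lift the carrier away. Leave the bell, the masking tape and the stapler where they are.

Things in the scene. Friction and masses are not known exactly. Their poses are not given: they have to be found in the camera images.
- carrier: Loose blue tray, 210 x 90 x 38 mm, holding a fixed black card terminal; 0.3 kg. Origin: centre of its underside (skirts that straddle the rail bar); x lengthwise, z up; ends alike. A flat tongue at each end, 40 mm wide, 8 to 14 mm above the origin, ends at x = +-105 mm. Too wide to grasp but by an orange upright grip near each end: 16 mm along x, 14 in y, top at 78 mm.
- grip_a (a point): Point in the orange grip at the carrier's +x end (x = 85 mm, on the mid-line), 66 mm above the carrier's underside, 12 mm below the grip's top: a good TCP place, fingers closing along the carrier's y.
- grip_b (a point): The same point in the orange grip at the carrier's -x end (x = -85 mm).
- rail: Fixed aluminium rail, 285 mm long, bar top 30 mm above the counter. Origin: centre of its underside, x along it; at first the carrier sits centred on it, x axes parallel, underside 22 mm above the counter. Two grey end posts at x = +-114 mm, 15 mm thick. One end's roller (either, drawn anew, not visible) is rigid: that end cannot be pulled up. The other is sprung and gives.
- pad: Black charging pad with green lines, fixed on the counter, 225 x 112 mm, 10 mm thick. Origin: centre of its underside, x along its length. The carrier belongs on it flat, centred, lengthwise along the pad's x, either way round.
- bell: Chrome desk bell, 84 mm across, 65 mm high, bystander; origin centre of its underside.
- masking_tape: Roll of masking tape lying flat, 104 mm across, 25 mm high, bystander; origin centre of its underside.
- desk_stapler: Black stapler, 38 x 150 x 52 mm, bystander; origin centre of its underside.
- roller_a (a point): Centre of the black roller on the post at the rail's +x end, 50 mm above the counter: axis along the rail's y, 44 mm long, 32 mm diameter, spins freely, overhangs the carrier's tongue by about 7 mm. If sprung, it backs off along x up to 9 mm (5.5 N/mm): about 10 to 18 N up at that end's grip, letting the carrier tilt, makes it give within 14 mm of lift; it springs back under the raised tongue.
- roller_b (a point): The same at the rail's -x end. With the sprung end's tongue raised some 44 mm (carrier tilted about 0.21 rad about the foot of its other tongue) the carrier clears the sprung roller and can be drawn 12 to 20 mm towards it, which frees the other tongue from the rigid roller.

How it is judged:
On the way, in this order (a step that is already met when the one before it is completed fails the run):
1. one end of the carrier is raised (by 22 mm or more) while the other is still down (((z of grip_a in the frame of rail above 0.11 m and z of grip_b in the frame of rail below 0.1 m) or (z of grip_b in the frame of rail above 0.11 m and z of grip_a in the frame of rail below 0.1 m))), for 0.05 s.
2. the carrier is lifted clear off the rail (z of each of grip_a, grip_b in the frame of rail above 0.13 m), for 0.1 s.
3. the carrier is lowered to the pad in the gripper (middle less than 25 mm above it, fingers still on it) (contact force between the fingers and carrier above 1 N and z of carrier in the frame of pad below 0.035 m and horizontal distance between carrier and pad below 0.05 m), for 0.1 s.
At the end, for the whole second after the job is handed in: The carrier lies still, flat (within 0.04 rad) and face up on the charging pad, its middle within 20 mm of the pad's middle, lengthwise along it within 0.15 rad (either way round), released (horizontal distance between carrier and pad below 0.02 m and z of carrier in the frame of pad between 0.007 and 0.014 m and angle between the x axis of carrier and the x axis of pad, either way round below 0.15 rad and angle between carrier's own z axis and vertical below 0.04 rad and linear speed of carrier below 0.01 m/s); the robot touches nothing.
It fails at once if the bell, masking tape or stapler is moved by more than 30 mm (distance of any of bell, masking_tape, desk_stapler from where it was at the start of the episode above 0.03 m).
It also fails if it takes over 58 s, if anything falls off the work surface, if the arm or the gripper's body presses on something with over 40 N, if the wrist force passes 120 N, or if a joint passes its speed limit or range.

## Working session

There is one attempt and no reset: what is moved stays moved. The work goes in short steps, Python scripts to look and compute and a tool call to move; the robot and the scene stay as the last step left them, time stands still between calls to the robot, and variables do not carry over. Pictures are saved under pics/ and viewed, at most 10 in all, crops included, and the job is handed in when it is done.

Besides the shell and the picture viewer there is one more tool, called after "Emit:" as name(argument=value, ...) on one line, values as JSON. carry_out: Moves the arm, as the interface text tells. Its arguments: {"type":"object","properties":{"moves":{"type":"array","items":{"type":"object","properties":{"tx":{"type":"number"},"ty":{"type":"number"},"tz":{"type":"number"},"wx":{"type":"number"},"wy":{"type":"number"},"wz":{"type":"number"},"claw":{"type":"number"}}}},"newtons":{"type":"number"}},"required":["moves"]}

```bash
mkdir -p pics
cat > h.py <<'E'
import numpy as np, cv2
from workcell import env, read_camera
def ray(c,u,v):
    d=np.array([(u-c['cx'])/c['fx'],(v-c['cy'])/c['fy']]);p=d.copy()
    for _ in range(20): p=d/(1+c['k1']*(p@p))
    return np.array([p[0],p[1],1.])
def wfc(c,st=None):
    if 'camera_from_world' in c: return np.linalg.inv(c['camera_from_world'])
    from scipy.spatial.transform import Rotation as R
    T=np.eye(4);T[:3,:3]=R.from_quat(np.roll(st['orientation'],-1)).as_matrix();T[:3,3]=st['tcp_pos'];return T@c['hand_eye']
def onplane(c,u,v,z,T=None):
    T=wfc(c) if T is None else T
    d=T[:3,:3]@ray(c,u,v);o=T[:3,3];return o+d*(z-o[2])/d[2]
def cloud(c,T=None):
    T=wfc(c) if T is None else T
    v,u=np.mgrid[0:400,0:640];x=(u-c['cx'])/c['fx'];y=(v-c['cy'])/c['fy'];a,b=x.copy(),y.copy()
    for _ in range(15):
        k=1+c['k1']*(a*a+b*b);a=x/k;b=y/k
    z=c['z_map'];P=np.stack([a*z,b*z,z],-1)@T[:3,:3].T+T[:3,3];P[z==0]=np.nan;return P
E
python3 - <<'E'
from h import *
import pickle
print(env.get_state())
for n in('scene','side'):
    c=read_camera(n);pickle.dump(c,open(n+'.pkl','wb'));cv2.imwrite(f'pics/{n}0.png',c['image'])
    P=cloud(c);hsv=cv2.cvtColor(c['image'],cv2.COLOR_BGR2HSV)
    print(n,wfc(c)[:3,3])
    for nm,lo,hi in(('orange',(5,150,120),(20,255,255)),('green',(45,100,80),(80,255,255)),('blue',(95,120,60),(125,255,255))):
        m=cv2.inRange(hsv,lo,hi);N,L,S,C=cv2.connectedComponentsWithStats(m)
        for i in range(1,N):
            if S[i,4]>40: print(nm,S[i],C[i].round(1),np.nanmedian(P[L==i],0).round(4),np.nanmin(P[L==i],0).round(3),np.nanmax(P[L==i],0).round(3))
E
```

```text
{'clock': 0.0, 'joint_pos': array([-1.30460092e+00,  3.14017755e-01,  4.49481279e-02,  1.30359376e+00,
       -6.39648591e-06,  1.43120096e+00]), 'qvel': array([-0.00011056,  0.00027502, -0.00015906, -0.00169768, -0.00049158,
       -0.0003586 ]), 'tau': array([ 9.64690917e-04, -4.80630398e+01,  2.98531258e+01,  1.94424408e-02,
       -8.41482711e-05,  1.28632482e-05]), 'tcp_pos': array([ 0.22684061, -0.52783143,  0.24908635]), 'orientation': array([-9.31459118e-04,  9.79486818e-01,  2.01506084e-01, -6.22449157e-05]), 'wrist_force': array([ 0.53930745, -0.69679691, -0.43766554]), 'ft_torque': array([0.04253337, 0.02861783, 0.01541676]), 'grip_force': 0.0, 'finger_gap': 0.085365237808739}
scene [-0.18630786  0.61234217  0.71255824]
orange [369  98  15  12  93] [375.1 102.9] [ 0.6844 -0.4875  0.2674] [ 0.671 -2.355 -0.494] [ 2.205 -0.473  0.271]
orange [371 113  11   8  62] [375.8 116.5] [ 0.6787 -0.4922  0.226 ] [ 0.666 -0.508  0.216] [ 0.698 -0.483  0.236]
orange [250 220   7  19 101] [253.3 228.8] [ 0.6358 -0.0017  0.0793] [ 0.63  -0.092  0.017] [0.758 0.004 0.102]
orange [280 256  
[... 320 characters left out ...]
299 -1.22722425  0.64947119]
orange [288  74  13  46 249] [296.3  93.8] [0.7922 0.7666 0.1274] [0.76  0.75  0.016] [0.821 0.842 0.192]
orange [326 171   5  17  55] [328.6 178.2] [ 0.6453 -0.012   0.0789] [ 0.637 -0.018  0.051] [ 0.65  -0.004  0.101]
orange [266 173   6  17  54] [269.1 180.4] [0.4826 0.0361 0.0801] [0.474 0.031 0.048] [0.488 0.042 0.101]
orange [433 176  32  21 198] [450.4 184.6] [ 0.6932 -0.5282  0.2695] [ 0.677 -0.553  0.258] [ 0.71  -0.483  0.273]
orange [444 198   7  12  54] [447.2 203.1] [ 0.6944 -0.5181  0.2281] [ 0.687 -0.53   0.214] [ 0.704 -0.513  0.242]
orange [451 200   6  23  81] [453.2 211.9] [ 0.6976 -0.535   0.2142] [ 0.692 -0.544  0.198] [ 0.703 -0.531  0.24 ]
```

Run:
```python
import cv2
a=cv2.imread('pics/scene0.png');b=cv2.imread('pics/side0.png')
cv2.imwrite('pics/s0.png',cv2.resize(a,(800,500)));cv2.imwrite('pics/d0.png',cv2.resize(b,(800,500)))
```

```text
(no output)
```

View pics/s0.png

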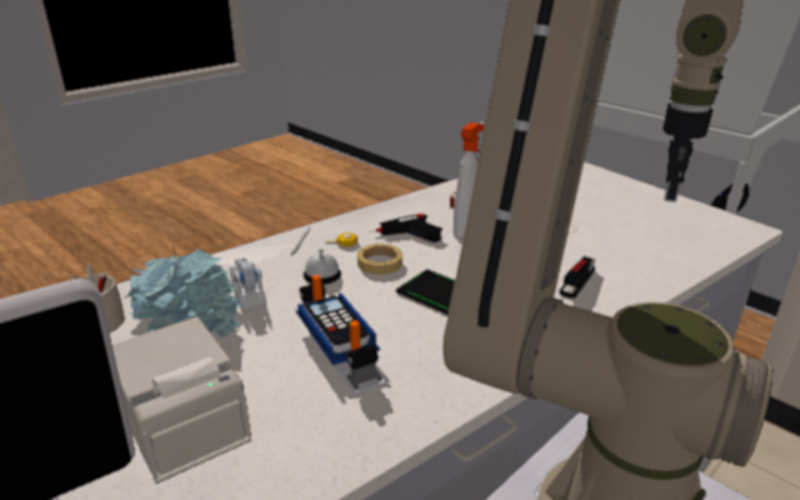

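View pics/d0.png

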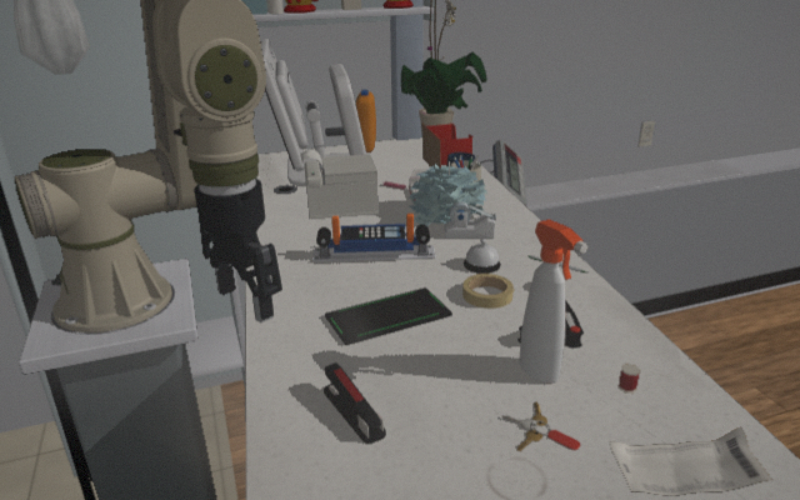

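The scene view (800x500) shows the carrier at about (338,328), with its orange grips at (318,287) and (355,335), and the bell close behind its far end. The side view shows the pad at about (390,315), clear of the tape (487,290) and stapler (353,400). Next I measure the grips and the pad.

Run:
```python
from h import *
import pickle
S=pickle.load(open('scene.pkl','rb'));D=pickle.load(open('side.pkl','rb'))
# grips: pixel bbox/centres; ray triangulation of blob centroids and tops
def tri(u1,u2):
    A=[];b=[]
    for c,(u,v) in((S,u1),(D,u2)):
        T=wfc(c);d=T[:3,:3]@ray(c,u,v);d/=np.linalg.norm(d);M=np.eye(3)-np.outer(d,d);A.append(M);b.append(M@T[:3,3])
    x,r,_,_=np.linalg.lstsq(np.vstack(A),np.hstack(b),rcond=None);return x.round(4),r
print('far top',tri((253.5,220.5),(328.6,171.5)),'near top',tri((283.5,256.5),(269.1,173.5)))
for nm,c in(('scene',S),('side',D)):
    P=cloud(c);hsv=cv2.cvtColor(c['image'],cv2.COLOR_BGR2HSV);m=cv2.inRange(hsv,(5,150,120),(20,255,255))>0
    for lo,hi in((.4,.55),(.6,.68)):
        q=P[m&(P[...,0]>lo)&(P[...,0]<hi)&(abs(P[...,1])<.1)&(P[...,2]>.06)&(P[...,2]<.12)]
        print(nm,q.mean(0).round(4),np.percentile(q,[5,95],axis=0).round(3).tolist())
# pad
P=cloud(D);m=((P[...,2]>.004)&(P[...,2]<.018)&(D['image'].max(2)<75)).astype('uint8')
m[:225]=0;m[285:]=0;m[:,:250]=0;m[:,370:]=0
n,L,st,_=cv2.connectedComponentsWithStats(m);i=1+st[1:,4].argmax();print(st[i])
cs=max(cv2.findContours((L==i).astype('uint8'),0,1)[0],key=cv2.contourArea)[:,0]
q=np.array([onplane(D,u,v,.010)[:2] for u,v in cs],'f4');r=cv2.minAreaRect(q);print('pad',r,cv2.boxPoints(r).round(3).tolist())
# bystanders heights cloud
for nm,(u0,u1,v0,v1),z0 in(('bell',(366,404,190,219),.02),('tape',(366,414,218,248),.015),('stapler',(256,310,288,354),.02)):
    q=P[v0:v1,u0:u1].reshape(-1,3);q=q[q[:,2]>z0];print(nm,np.nanpercentile(q,[2,50,98],axis=0).round(3).tolist())
```

```text
far top (array([ 0.645 , -0.0103,  0.0984]), array([1.28089303e-06])) near top (array([0.4842, 0.0384, 0.0986]), array([1.92496973e-08]))
scene [0.4747 0.0472 0.0826] [[0.47, 0.04, 0.062], [0.483, 0.052, 0.098]]
scene [ 0.6365 -0.0024  0.0825] [[0.632, -0.008, 0.064], [0.643, 0.002, 0.1]]
side [0.4821 0.0362 0.0844] [[0.477, 0.032, 0.063], [0.486, 0.04, 0.101]]
side [ 0.6447 -0.012   0.0837] [[0.638, -0.016, 0.062], [0.649, -0.007, 0.099]]
[ 260  231  101   44 2238]
pad ((0.5050886273384094, -0.25772005319595337), (0.22357392311096191, 0.11551119387149811), 6.28725004196167) [[0.3880000114440918, -0.21299999952316284], [0.4000000059604645, -0.3269999921321869], [0.6230000257492065, -0.30300000309944153], [0.6100000143051147, -0.18799999356269836]]
bell [[0.74, -0.155, 0.021], [0.766, -0.137, 0.038], [0.8, -0.103, 0.06]]
tape [[0.674, -0.296, 0.015], [0.721, -0.255, 0.023], [0.771, -0.2, 0.027]]
stapler [[0.343, -0.561, 0.022], [0.365, -0.505, 0.038], [0.391, -0.43, 0.051]]
```

Grip spacing comes out at 168 mm (170 given) and grip tops at 98 mm (100 given). The pad measures 224 x 115 mm, centred at (0.505, -0.258). Those all fit, so I move above the far grip, turning the tool so it closes across the carrier.

Emit:
carry_out(moves=[{"tx": 2.97,"ty": 3.7,"tz": -0.2,"wz": 0.174},{"tx": 2.97,"ty": 3.7,"tz": -0.2,"wz": 0.174},{"tx": 2.97,"ty": 3.7,"tz": -0.2,"wz": 0.174},{"tx": 2.97,"ty": 3.7,"tz": -0.2,"wz": 0.174},{"tx": 2.97,"ty": 3.7,"tz": -0.2,"wz": 0.174},{"tx": 2.97,"ty": 3.7,"tz": -0.2,"wz": 0.174},{"tx": 2.97,"ty": 3.7,"tz": -0.2,"wz": 0.174},{"tx": 2.97,"ty": 3.7,"tz": -0.2,"wz": 0.174}])

```text
invalid input at $.moves[0]: expected keys tx, ty, tz, wx, wy, wz, claw
```

Emit:
carry_out(moves=[{"tx": 2.97,"ty": 3.7,"tz": -0.2,"wz": 0.174},{"tx": 2.97,"ty": 3.7,"tz": -0.2,"wz": 0.174},{"tx": 2.97,"ty": 3.7,"tz": -0.2,"wz": 0.174},{"tx": 2.97,"ty": 3.7,"tz": -0.2,"wz": 0.174},{"tx": 2.97,"ty": 3.7,"tz": -0.2,"wz": 0.174},{"tx": 2.97,"ty": 3.7,"tz": -0.2,"wz": 0.174},{"tx": 0}])

```text
invalid input at $.moves[0]: expected keys tx, ty, tz, wx, wy, wz, claw
```

Run:
```python
from h import *
st=env.get_state();c=read_camera('wrist');T=wfc(c,st);print(st['clock'],st['tcp_pos'],st['joint_pos'].round(2),st['wrist_force'],'cam',T[:3,3])
cv2.imwrite('pics/w1.png',c['image'])
from scipy.spatial.transform import Rotation as R
M=R.from_quat(np.roll(st['orientation'],-1)).as_matrix();print('toolx ang',np.arctan2(M[1,0],M[0,0]),M[:,2])
hsv=cv2.cvtColor(c['image'],cv2.COLOR_BGR2HSV);m=cv2.inRange(hsv,(5,150,90),(20,255,255));N,L,S,C=cv2.connectedComponentsWithStats(m);P=cloud(c,T)
for i in range(1,N):
    if S[i,4]>60:
        q=P[L==i];q=q[q[:,2]>.094];print(S[i],C[i],'top',np.nanmean(q,0).round(4) if len(q) else None,len(q))
        if len(q)>20: print(np.percentile(q,[2,98],axis=0).round(4).tolist(),cv2.minAreaRect(q[:,:2].astype('f4')))
```

```text
0.1 [ 0.22683977 -0.52787233  0.24919067] [-1.3   0.31  0.05  1.3  -0.    1.43] [-0.33165495 -0.4499528   0.58643656] cam [ 0.28917193 -0.5022087   0.37247265]
toolx ang 0.4057691540844588 [-4.72177724e-04  1.59494150e-03 -9.99998617e-01]
```

View pics/w1.png

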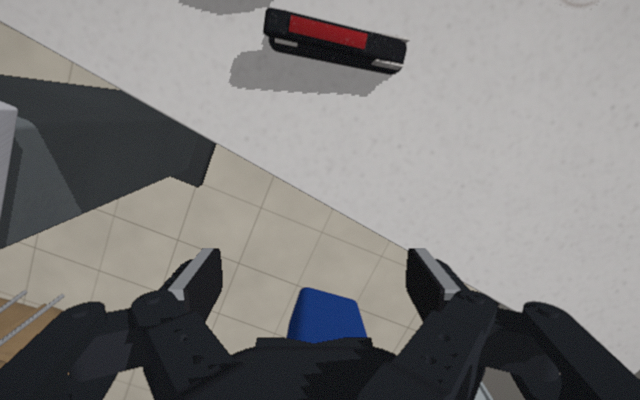

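The wrist picture still shows the start view: stapler at (335,40), fingertips at (215,250) and (415,250). The calls were refused because every row needs all seven keys, so I send them again in full.

Emit:
carry_out(moves=[{"tx": 2.97,"ty": 3.7,"tz": -0.2,"wx": 0,"wy": 0,"wz": 0.174,"claw": -1},{"tx": 2.97,"ty": 3.7,"tz": -0.2,"wx": 0,"wy": 0,"wz": 0.174,"claw": -1},{"tx": 2.97,"ty": 3.7,"tz": -0.2,"wx": 0,"wy": 0,"wz": 0.174,"claw": -1},{"tx": 2.97,"ty": 3.7,"tz": -0.2,"wx": 0,"wy": 0,"wz": 0.174,"claw": -1},{"tx": 2.97,"ty": 3.7,"tz": -0.2,"wx": 0,"wy": 0,"wz": 0.174,"claw": -1},{"tx": 2.97,"ty": 3.7,"tz": -0.2,"wx": 0,"wy": 0,"wz": 0.174,"claw": -1},{"tx": 2.97,"ty": 3.7,"tz": -0.2,"wx": 0,"wy": 0,"wz": 0.174,"claw": -1},{"tx": 2.97,"ty": 3.7,"tz": -0.2,"wx": 0,"wy": 0,"wz": 0.174,"claw": -1}])

```text
clock: 1.15
tcp_pos: [0.4653, -0.231, 0.2338]
orientation: [-0.0, 0.62, 0.784, -0.0]
wrist_force: [0.2, -0.1, -0.3]
finger_gap: 0.0858
grip_force: 0.0
```

Emit:
carry_out(moves=[{"tx": 2.97,"ty": 3.7,"tz": -0.2,"wx": 0,"wy": 0,"wz": 0.174,"claw": -1},{"tx": 2.97,"ty": 3.7,"tz": -0.2,"wx": 0,"wy": 0,"wz": 0.174,"claw": -1},{"tx": 2.97,"ty": 3.7,"tz": -0.2,"wx": 0,"wy": 0,"wz": 0.174,"claw": -1},{"tx": 2.97,"ty": 3.7,"tz": -0.2,"wx": 0,"wy": 0,"wz": 0.174,"claw": -1},{"tx": 2.97,"ty": 3.7,"tz": -0.2,"wx": 0,"wy": 0,"wz": 0.174,"claw": -1},{"tx": 2.97,"ty": 3.7,"tz": -0.2,"wx": 0,"wy": 0,"wz": 0.174,"claw": -1},{"tx": 0,"ty": 0,"tz": 0,"wx": 0,"wy": 0,"wz": 0,"claw": -1}])

```text
clock: 2.02
tcp_pos: [0.6439, -0.0075, 0.2206]
orientation: [-0.001, 0.147, 0.989, 0.0]
wrist_force: [-0.5, -0.8, -0.9]
finger_gap: 0.0854
grip_force: 0.0
```

```bash
cat > w.py <<'E'
from h import *
import sys
from scipy.spatial.transform import Rotation as R
st=env.get_state();c=read_camera('wrist');T=wfc(c,st);print(st['clock'],st['tcp_pos'].round(4),st['joint_pos'].round(2),st['wrist_force'].round(1),'cam',T[:3,3].round(3))
cv2.imwrite(f'pics/{sys.argv[1]}.png',c['image'])
M=R.from_quat(np.roll(st['orientation'],-1)).as_matrix();print('toolx ang',np.arctan2(M[1,0],M[0,0]),M[:,2].round(4))
hsv=cv2.cvtColor(c['image'],cv2.COLOR_BGR2HSV);m=cv2.inRange(hsv,(5,150,90),(20,255,255));N,L,S,C=cv2.connectedComponentsWithStats(m);P=cloud(c,T)
for i in range(1,N):
    if S[i,4]>60:
        q=P[L==i];q=q[q[:,2]>np.nanpercentile(q[:,2],97)-.006];print(S[i],'top',np.nanmean(q,0).round(4),len(q),cv2.minAreaRect(q[:,:2].astype('f4')))
E
python3 w.py w2
```

```text
2.025 [ 0.6439 -0.0075  0.2206] [-0.14  0.46  0.19  1.3   0.    0.16] [-0.5 -0.8 -0.9] cam [0.579 0.011 0.344]
toolx ang 2.8463797756872204 [-1.e-03  7.e-04 -1.e+00]
[299 175  29  33 673] top [ 0.6419 -0.0088  0.0988] 301 ((0.6422818303108215, -0.008788170292973518), (0.01339595764875412, 0.015157575719058514), 73.38630676269531)
```

View pics/w2.png

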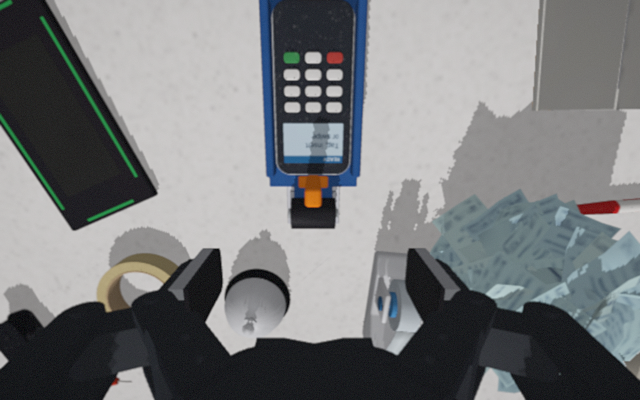

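The far grip's top is at (313,190) in the wrist view, measured at (0.642, -0.009), and the tool is already aligned with it. The bell (257,300) is well clear. I go down and close.

Emit:
carry_out(moves=[{"tx": -0.19,"ty": -0.13,"tz": -4.5,"wx": 0,"wy": 0,"wz": 0,"claw": -1},{"tx": 0,"ty": 0,"tz": -4.5,"wx": 0,"wy": 0,"wz": 0,"claw": -1},{"tx": 0,"ty": 0,"tz": -3,"wx": 0,"wy": 0,"wz": 0,"claw": -1},{"tx": 0,"ty": 0,"tz": -1.2,"wx": 0,"wy": 0,"wz": 0,"claw": -1},{"tx": 0,"ty": 0,"tz": 0,"wx": 0,"wy": 0,"wz": 0,"claw": -1}])

```text
clock: 2.7
tcp_pos: [0.6402, -0.0124, 0.0899]
orientation: [-0.001, 0.15, 0.989, -0.0]
wrist_force: [0.3, 0.2, 0.3]
finger_gap: 0.0852
grip_force: 0.0
```

Emit:
carry_out(moves=[{"tx": 0,"ty": 0,"tz": 0,"wx": 0,"wy": 0,"wz": 0,"claw": 1},{"tx": 0,"ty": 0,"tz": 0,"wx": 0,"wy": 0,"wz": 0,"claw": 1},{"tx": 0,"ty": 0,"tz": 0,"wx": 0,"wy": 0,"wz": 0,"claw": 1},{"tx": 0,"ty": 0,"tz": 0,"wx": 0,"wy": 0,"wz": 0,"claw": 1},{"tx": 0,"ty": 0,"tz": 0,"wx": 0,"wy": 0,"wz": 0,"claw": 1},{"tx": 0,"ty": 0,"tz": 0,"wx": 0,"wy": 0,"wz": 0,"claw": 1},{"tx": 0,"ty": 0,"tz": 0,"wx": 0,"wy": 0,"wz": 0,"claw": 1},{"tx": 0,"ty": 0,"tz": 0,"wx": 0,"wy": 0,"wz": 0,"claw": 1}], newtons=80)

```text
clock: 3.7
tcp_pos: [0.6417, -0.0106, 0.0909]
orientation: [0.001, 0.149, 0.989, 0.001]
wrist_force: [1.1, 4.6, 4.6]
finger_gap: 0.0127
grip_force: 78.9
```

Gripped at 12.7 mm with 79 N. Now I feel this end with small upward steps, tilting about the other tongue.

Emit:
carry_out(moves=[{"tx": -0.08,"ty": 0.025,"tz": 0.28,"wx": -0.0044,"wy": -0.0144,"wz": 0,"claw": 1},{"tx": 0,"ty": 0,"tz": 0,"wx": 0,"wy": 0,"wz": 0,"claw": 1}])

```text
clock: 3.95
tcp_pos: [0.6403, -0.0103, 0.0924]
orientation: [0.008, 0.149, 0.989, -0.0]
wrist_force: [3.2, 4.6, -2.0]
finger_gap: 0.0127
grip_force: 78.4
```

Emit:
carry_out(moves=[{"tx": -0.08,"ty": 0.025,"tz": 0.28,"wx": -0.0044,"wy": -0.0144,"wz": 0,"claw": 1},{"tx": 0,"ty": 0,"tz": 0,"wx": 0,"wy": 0,"wz": 0,"claw": 1}])

```text
clock: 4.2
tcp_pos: [0.6391, -0.0099, 0.0943]
orientation: [0.014, 0.149, 0.989, -0.001]
wrist_force: [3.7, 4.1, -5.1]
finger_gap: 0.0126
grip_force: 78.2
```

Emit:
carry_out(moves=[{"tx": -0.08,"ty": 0.025,"tz": 0.28,"wx": -0.0044,"wy": -0.0144,"wz": 0,"claw": 1},{"tx": 0,"ty": 0,"tz": 0,"wx": 0,"wy": 0,"wz": 0,"claw": 1}])

```text
clock: 4.45
tcp_pos: [0.6382, -0.0096, 0.0967]
orientation: [0.022, 0.149, 0.989, -0.002]
wrist_force: [4.3, 5.4, -7.3]
finger_gap: 0.0124
grip_force: 78.1
```

Emit:
carry_out(moves=[{"tx": -0.08,"ty": 0.025,"tz": 0.28,"wx": -0.0044,"wy": -0.0144,"wz": 0,"claw": 1},{"tx": 0,"ty": 0,"tz": 0,"wx": 0,"wy": 0,"wz": 0,"claw": 1}])

```text
clock: 4.7
tcp_pos: [0.6372, -0.0093, 0.0998]
orientation: [0.029, 0.149, 0.988, -0.003]
wrist_force: [4.3, 5.4, -5.3]
finger_gap: 0.0126
grip_force: 78.5
```

It has risen 9 mm at 5 to 7 N, so either this end gives or the fingers are slipping. I check that with the cameras.

```bash
cat > chk.py <<'E'
from h import *
import sys
st=env.get_state();print(st['clock'],st['tcp_pos'].round(4),st['wrist_force'].round(1),st['finger_gap'],st['grip_force'])
D=read_camera('side');S=read_camera('scene');out=[]
for n,c,b in(('side',D,(180,360,130,290)),('scene',S,(190,340,190,330))):
    P=cloud(c);hsv=cv2.cvtColor(c['image'],cv2.COLOR_BGR2HSV);m=cv2.inRange(hsv,(5,150,90),(20,255,255));N,L,s,C=cv2.connectedComponentsWithStats(m)
    for i in range(1,N):
        q=P[L==i];q=q[np.isfinite(q[:,0])]
        if s[i,4]>15 and len(q) and .3<np.median(q[:,0])<.75 and -.45<np.median(q[:,1])<.15: print(n,s[i].tolist(),np.median(q,0).round(4),'top',np.percentile(q[:,2],97).round(4))
    out.append(cv2.resize(c['image'],(800,500))if 0 else c['image'])
cv2.imwrite(f'pics/{sys.argv[1]}.png',np.hstack([cv2.resize(out[0][120:280,180:380],(400,320),interpolation=2),cv2.resize(out[1][180:340,190:390],(400,320),interpolation=2)]))
E
python3 chk.py k1
```

```text
4.7 [ 0.6372 -0.0093  0.0998] [ 4.3  5.4 -5.3] 0.012550712066329451 78.47788095474243
side [265, 174, 6, 21, 85] [0.4766 0.0367 0.0684] top 0.0977
side [325, 180, 5, 11, 50] [ 0.6385 -0.0142  0.0593] top 0.0739
scene [252, 216, 7, 22, 108] [ 0.6301 -0.0052  0.0835] top 0.1104
scene [281, 257, 9, 23, 175] [0.4697 0.0468 0.0781] top 0.1002
```

View pics/k1.png

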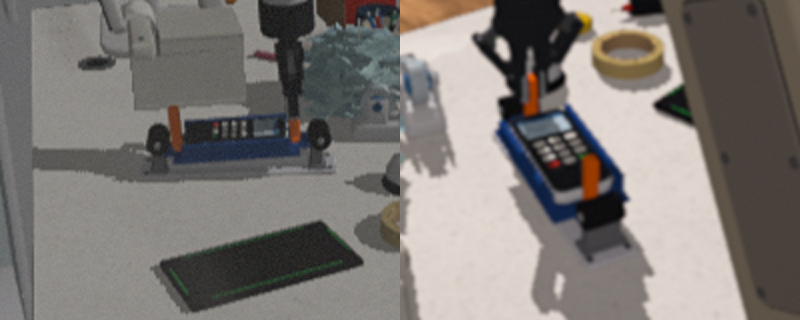

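In the side half the carrier is clearly tilted: the far end, held at (293,115), is up, and the near grip stays at (175,125). The far grip's top measures 110 mm, so nothing slipped and this is the sprung end. I keep tilting.

Emit:
carry_out(moves=[{"tx": -0.15,"ty": 0.045,"tz": 0.37,"wx": -0.0058,"wy": -0.0191,"wz": 0,"claw": 1},{"tx": -0.15,"ty": 0.045,"tz": 0.37,"wx": -0.0058,"wy": -0.0191,"wz": 0,"claw": 1},{"tx": -0.15,"ty": 0.045,"tz": 0.37,"wx": -0.0058,"wy": -0.0191,"wz": 0,"claw": 1},{"tx": -0.15,"ty": 0.045,"tz": 0.37,"wx": -0.0058,"wy": -0.0191,"wz": 0,"claw": 1},{"tx": 0,"ty": 0,"tz": 0,"wx": 0,"wy": 0,"wz": 0,"claw": 1}])

```text
clock: 5.42
tcp_pos: [0.6309, -0.0079, 0.116]
orientation: [0.069, 0.149, 0.986, -0.01]
wrist_force: [-2.0, 4.7, 0.6]
finger_gap: 0.0127
grip_force: 79.5
```

Emit:
carry_out(moves=[{"tx": -0.17,"ty": 0.05,"tz": 0.35,"wx": -0.0058,"wy": -0.0191,"wz": 0,"claw": 1},{"tx": -0.17,"ty": 0.05,"tz": 0.35,"wx": -0.0058,"wy": -0.0191,"wz": 0,"claw": 1},{"tx": -0.17,"ty": 0.05,"tz": 0.35,"wx": -0.0058,"wy": -0.0191,"wz": 0,"claw": 1},{"tx": -0.17,"ty": 0.05,"tz": 0.35,"wx": -0.0058,"wy": -0.0191,"wz": 0,"claw": 1},{"tx": 0,"ty": 0,"tz": 0,"wx": 0,"wy": 0,"wz": 0,"claw": 1}])

```text
clock: 6.05
tcp_pos: [0.6242, -0.0068, 0.1302]
orientation: [0.109, 0.148, 0.983, -0.016]
wrist_force: [-0.0, 0.8, -3.0]
finger_gap: 0.0129
grip_force: 78.9
```

```bash
python3 chk.py k2
```

```text
6.05 [ 0.6242 -0.0068  0.1302] [-0.   0.8 -3. ] 0.012891952119539644 78.91017436981201
side [322, 170, 7, 11, 50] [ 0.6328 -0.0144  0.092 ] top 0.105
side [261, 173, 9, 21, 94] [0.4709 0.0375 0.0722] top 0.0987
scene [253, 208, 8, 21, 107] [ 0.6193 -0.003   0.1151] top 0.1445
scene [281, 258, 11, 22, 164] [0.4642 0.0479 0.0814] top 0.102
```

View pics/k2.png

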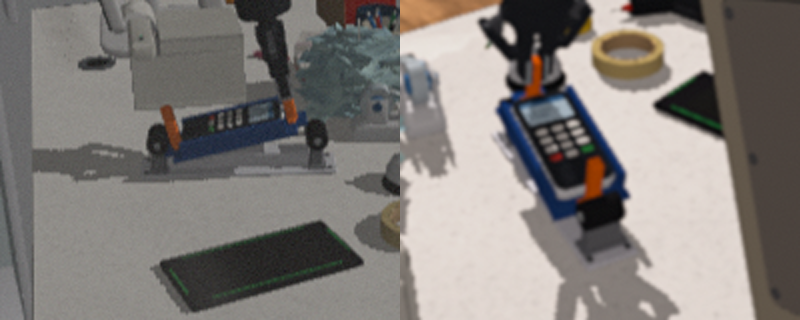

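The far end is now over its roller in both halves, with tilt about 0.22 rad and its grip top at 144 mm; the near tongue is still under its roller at (157,140). I draw the carrier towards the far end.

Emit:
carry_out(moves=[{"tx": -0.13,"ty": 0.04,"tz": 0.27,"wx": -0.0044,"wy": -0.0144,"wz": 0,"claw": 1},{"tx": 0.29,"ty": -0.09,"tz": 0,"wx": 0,"wy": 0,"wz": 0,"claw": 1},{"tx": 0.29,"ty": -0.09,"tz": 0,"wx": 0,"wy": 0,"wz": 0,"claw": 1},{"tx": 0,"ty": 0,"tz": 0,"wx": 0,"wy": 0,"wz": 0,"claw": 1}])

```text
clock: 6.65
tcp_pos: [0.6302, -0.0085, 0.133]
orientation: [0.117, 0.148, 0.982, -0.017]
wrist_force: [-0.4, 1.8, -1.6]
finger_gap: 0.0123
grip_force: 79.0
```

Emit:
carry_out(moves=[{"tx": 0.29,"ty": -0.09,"tz": 0,"wx": 0,"wy": 0,"wz": 0,"claw": 1},{"tx": 0.29,"ty": -0.09,"tz": 0,"wx": 0,"wy": 0,"wz": 0,"claw": 1},{"tx": 0.29,"ty": -0.09,"tz": 0,"wx": 0,"wy": 0,"wz": 0,"claw": 1},{"tx": 0.29,"ty": -0.09,"tz": 0,"wx": 0,"wy": 0,"wz": 0,"claw": 1},{"tx": 0,"ty": 0,"tz": 0,"wx": 0,"wy": 0,"wz": 0,"claw": 1}])

```text
clock: 7.28
tcp_pos: [0.6415, -0.012, 0.1328]
orientation: [0.116, 0.148, 0.982, -0.017]
wrist_force: [-0.1, 0.7, -1.4]
finger_gap: 0.0124
grip_force: 79.0
```

```bash
python3 chk.py k3
```

```text
7.275 [ 0.6415 -0.012   0.1328] [-0.1  0.7 -1.4] 0.01239202362208008 78.99970293045044
side [328, 169, 7, 11, 51] [ 0.6506 -0.02    0.0947] top 0.1084
side [268, 173, 9, 21, 89] [0.4896 0.0315 0.0733] top 0.1003
scene [250, 204, 8, 20, 102] [ 0.6358 -0.0085  0.1211] top 0.145
scene [275, 254, 14, 25, 213] [0.4839 0.0422 0.0706] top 0.1023
```

View pics/k3.png

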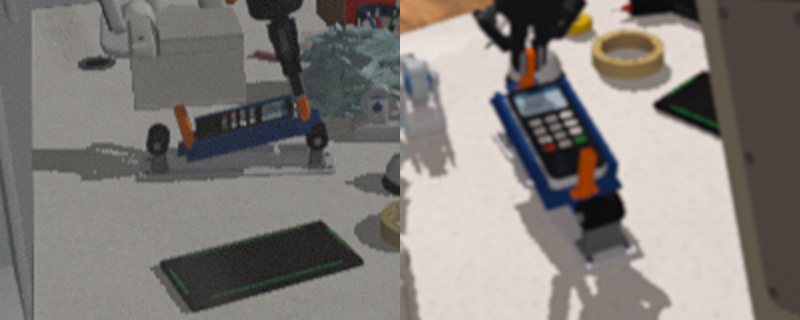

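The near grip has moved about 18 mm, the gap to its roller at (157,140) is visible, and the force is light. I lift straight up, starting slowly.

Emit:
carry_out(moves=[{"tx": 0,"ty": 0,"tz": 0.5,"wx": 0,"wy": 0,"wz": 0,"claw": 1},{"tx": 0,"ty": 0,"tz": 0.5,"wx": 0,"wy": 0,"wz": 0,"claw": 1},{"tx": 0,"ty": 0,"tz": 0.5,"wx": 0,"wy": 0,"wz": 0,"claw": 1},{"tx": 0,"ty": 0,"tz": 0,"wx": 0,"wy": 0,"wz": 0,"claw": 1}])

```text
clock: 7.88
tcp_pos: [0.6415, -0.012, 0.1486]
orientation: [0.117, 0.148, 0.982, -0.017]
wrist_force: [0.6, 1.0, -3.2]
finger_gap: 0.0126
grip_force: 78.8
```

Emit:
carry_out(moves=[{"tx": 0,"ty": 0,"tz": 1.2,"wx": 0,"wy": 0,"wz": 0,"claw": 1},{"tx": 0,"ty": 0,"tz": 1.5,"wx": 0,"wy": 0,"wz": 0,"claw": 1},{"tx": 0,"ty": 0,"tz": 1.5,"wx": 0,"wy": 0,"wz": 0,"claw": 1},{"tx": 0,"ty": 0,"tz": 1.5,"wx": 0,"wy": 0,"wz": 0,"claw": 1},{"tx": 0,"ty": 0,"tz": 1.3,"wx": 0,"wy": 0,"wz": 0,"claw": 1},{"tx": 0,"ty": 0,"tz": 0,"wx": 0,"wy": 0,"wz": 0,"claw": 1}])

```text
clock: 8.62
tcp_pos: [0.6419, -0.012, 0.2196]
orientation: [0.117, 0.148, 0.982, -0.017]
wrist_force: [0.1, -0.2, -3.3]
finger_gap: 0.0123
grip_force: 78.9
```

```bash
python3 chk.py k4
```

```text
8.625 [ 0.6419 -0.012   0.2196] [ 0.1 -0.2 -3.3] 0.012299021619875476 78.89484643936157
side [328, 140, 8, 11, 55] [ 0.6496 -0.0198  0.1818] top 0.1955
side [266, 144, 10, 22, 97] [0.49   0.0308 0.1582] top 0.1846
scene [248, 169, 8, 22, 107] [ 0.6358 -0.0079  0.2074] top 0.2314
scene [274, 219, 14, 27, 242] [0.4842 0.0418 0.1558] top 0.1859
```

View pics/k4.png

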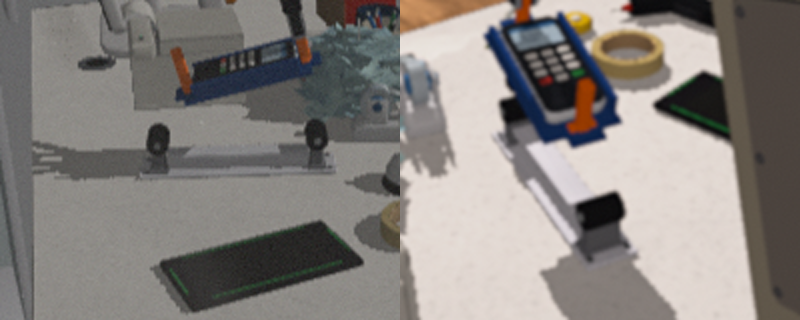

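The carrier is off and clear in both halves, and the wrist carries its 3.3 N weight. I level it, then carry it over the pad while turning it +0.40 rad.

Emit:
carry_out(moves=[{"tx": 0,"ty": 0,"tz": 0,"wx": 0.0227,"wy": 0.075,"wz": 0,"claw": 1},{"tx": 0,"ty": 0,"tz": 0,"wx": 0.0227,"wy": 0.075,"wz": 0,"claw": 1},{"tx": 0,"ty": 0,"tz": 0,"wx": 0.0227,"wy": 0.075,"wz": 0,"claw": 1},{"tx": 0,"ty": 0,"tz": 0,"wx": 0,"wy": 0,"wz": 0,"claw": 1}])

```text
clock: 9.22
tcp_pos: [0.6417, -0.0124, 0.2158]
orientation: [-0.001, 0.15, 0.989, -0.0]
wrist_force: [-0.4, -0.1, -3.3]
finger_gap: 0.0126
grip_force: 78.8
```

Emit:
carry_out(moves=[{"tx": -0.65,"ty": -2.96,"tz": 0,"wx": 0,"wy": 0,"wz": 0.05,"claw": 1},{"tx": -0.65,"ty": -2.96,"tz": 0,"wx": 0,"wy": 0,"wz": 0.05,"claw": 1},{"tx": -0.65,"ty": -2.96,"tz": 0,"wx": 0,"wy": 0,"wz": 0.05,"claw": 1},{"tx": -0.65,"ty": -2.96,"tz": 0,"wx": 0,"wy": 0,"wz": 0.05,"claw": 1},{"tx": -0.65,"ty": -2.96,"tz": 0,"wx": 0,"wy": 0,"wz": 0.05,"claw": 1},{"tx": -0.65,"ty": -2.96,"tz": 0,"wx": 0,"wy": 0,"wz": 0.05,"claw": 1},{"tx": -0.65,"ty": -2.96,"tz": 0,"wx": 0,"wy": 0,"wz": 0.05,"claw": 1},{"tx": -0.65,"ty": -2.96,"tz": 0,"wx": 0,"wy": 0,"wz": 0.05,"claw": 1}])

```text
clock: 10.22
tcp_pos: [0.5884, -0.2491, 0.2174]
orientation: [0.001, -0.051, 0.999, -0.0]
wrist_force: [0.4, -0.0, -2.8]
finger_gap: 0.0126
grip_force: 78.9
```

Emit:
carry_out(moves=[{"tx": 0,"ty": 0,"tz": -1.5,"wx": 0,"wy": 0,"wz": 0,"claw": 1},{"tx": 0,"ty": 0,"tz": -1.5,"wx": 0,"wy": 0,"wz": 0,"claw": 1},{"tx": 0,"ty": 0,"tz": 0,"wx": 0,"wy": 0,"wz": 0,"claw": 1}])

```text
clock: 10.6
tcp_pos: [0.5878, -0.2469, 0.1854]
orientation: [-0.002, -0.051, 0.999, 0.001]
wrist_force: [0.1, 1.1, -3.9]
finger_gap: 0.0126
grip_force: 78.8
```

```bash
cat > lvl.py <<'E'
from h import *
import pickle
from scipy.spatial.transform import Rotation as R
st=env.get_state();M=R.from_quat(np.roll(st['orientation'],-1)).as_matrix();print(st['tcp_pos'],np.arctan2(M[1,0],M[0,0])-np.pi,M[:,2].round(4),st['wrist_force'].round(1))
D=read_camera('side');pickle.dump(D,open('d2.pkl','wb'));P=cloud(D);hsv=cv2.cvtColor(D['image'],cv2.COLOR_BGR2HSV)
m=cv2.inRange(hsv,(100,120,40),(125,255,255))>0;m&=(P[...,0]>.3)&(P[...,0]<.7)&(P[...,1]<-.1)&(P[...,1]>-.5)&(P[...,2]<.25)
# blue long face: bottom/top edge per column
us=[];pts=[]
for u in range(640):
    v=np.where(m[:,u])[0]
    if len(v)>3: us.append(u);pts.append((P[v.max()-1,u],P[v.min()+1,u]))
pts=np.array(pts);print(len(us),us[0],us[-1])
q=P[m];q=q[np.isfinite(q[:,0])];print('blue rng',np.percentile(q,[1,99],axis=0).round(4).tolist())
for k,n in((0,'bottom'),(1,'top')):
    p=pts[:,k];p=p[np.isfinite(p[:,0])];f=np.polyfit(p[:,0],p[:,2],1);r=abs(np.polyval(f,p[:,0])-p[:,2]);p=p[r<.006]
    print(n,'slope',np.polyfit(p[:,0],p[:,2],1)[0].round(4),'z',np.median(p[:,2]).round(4),'yaw',np.polyfit(p[:,0],p[:,1],1)[0].round(4),p[0].round(3),p[-1].round(3))
cv2.imwrite('pics/lvl%d.png'%int(st['clock']*100),cv2.resize(D['image'][120:320,200:440],(720,600),interpolation=2))
E
python3 lvl.py; python3 w.py w5; python3 chk.py k5;ls pics
```

```text
[ 0.58780175 -0.24686314  0.18536855] -6.182000238584129 [-0.0035  0.002  -1.    ] [ 0.1  1.1 -3.9]
66 285 350
blue rng [[0.4095, -0.3069, 0.1257], [0.6022, -0.2239, 0.1524]]
bottom slope 0.0052 z 0.1295 yaw 0.1012 [ 0.433 -0.305  0.128] [ 0.595 -0.286  0.129]
top slope 0.0037 z 0.1495 yaw 0.0776 [ 0.459 -0.226  0.151] [ 0.582 -0.292  0.152]
10.65 [ 0.5884 -0.2472  0.1865] [-0.52  0.46  0.11  1.22 -0.   -0.62] [ 0.1  0.6 -3.7] cam [ 0.521 -0.255  0.31 ]
toolx ang -3.040171033697518 [-0.002   0.0011 -1.    ]
[ 291  221   49   76 2465] top [ 0.5866 -0.2483  0.1945] 1082 ((0.5877725481987, -0.2482832819223404), (0.015626776963472366, 0.012545338831841946), 5.748758792877197)
10.7 [ 0.589  -0.2475  0.1873] [ 0.5  0.3 -3.5] 0.012926418523945877 78.83494019508362
side [339, 187, 7, 11, 50] [ 0.5909 -0.2517  0.1519] top 0.1616
side [271, 188, 9, 28, 188] [ 0.4209 -0.269   0.1638] top 0.1945
d0.png
k1.png
k2.png
k3.png
k4.png
k5.png
lvl1060.png
s0.png
scene0.png
side0.png
w1.png
w2.png
w5.png
```

Level to 0.005 rad, yaw 0.10 (pad 0.11), and the TCP within 2 mm of the target. The underside is at about 117 mm, so I lower by 102 mm and then feel for the pad.

Emit:
carry_out(moves=[{"tx": 0.1,"ty": -0.1,"tz": -2.5,"wx": 0,"wy": 0,"wz": 0.008,"claw": 1},{"tx": 0,"ty": 0,"tz": -2.5,"wx": 0,"wy": 0,"wz": 0,"claw": 1},{"tx": 0,"ty": 0,"tz": -2.5,"wx": 0,"wy": 0,"wz": 0,"claw": 1},{"tx": 0,"ty": 0,"tz": -1.5,"wx": 0,"wy": 0,"wz": 0,"claw": 1},{"tx": 0,"ty": 0,"tz": -0.8,"wx": 0,"wy": 0,"wz": 0,"claw": 1},{"tx": 0,"ty": 0,"tz": -0.4,"wx": 0,"wy": 0,"wz": 0,"claw": 1},{"tx": 0,"ty": 0,"tz": 0,"wx": 0,"wy": 0,"wz": 0,"claw": 1},{"tx": 0,"ty": 0,"tz": 0,"wx": 0,"wy": 0,"wz": 0,"claw": 1}])

```text
clock: 11.8
tcp_pos: [0.5905, -0.2499, 0.0866]
orientation: [0.001, -0.054, 0.999, -0.001]
wrist_force: [-0.1, -0.3, -3.1]
finger_gap: 0.0124
grip_force: 78.8
```

Emit:
carry_out(moves=[{"tx": 0,"ty": 0,"tz": -0.2,"wx": 0,"wy": 0,"wz": 0,"claw": 1},{"tx": 0,"ty": 0,"tz": -0.2,"wx": 0,"wy": 0,"wz": 0,"claw": 1},{"tx": 0,"ty": 0,"tz": 0,"wx": 0,"wy": 0,"wz": 0,"claw": 1}])

```text
clock: 12.18
tcp_pos: [0.5898, -0.2496, 0.0815]
orientation: [-0.0, -0.054, 0.999, -0.0]
wrist_force: [-0.6, -0.6, -3.5]
finger_gap: 0.0126
grip_force: 78.8
```

```bash
python3 lvl.py; ls pics|grep lvl
```

```text
[ 0.58981186 -0.24955811  0.08148627] -6.174956731555671 [-5.e-04 -0.e+00 -1.e+00] [-0.6 -0.6 -3.5]
55 293 351
blue rng [[0.4478, -0.3084, 0.0211], [0.607, -0.217, 0.0491]]
bottom slope -0.0019 z 0.0252 yaw 0.1071 [ 0.456 -0.307  0.026] [ 0.598 -0.289  0.025]
top slope 0.0004 z 0.045 yaw 0.1315 [ 0.471 -0.232  0.048] [ 0.584 -0.293  0.041]
lvl1060.png
lvl1217.png
```

Emit:
carry_out(moves=[{"tx": 0,"ty": 0,"tz": -0.15,"wx": 0,"wy": 0,"wz": 0,"claw": 1},{"tx": 0,"ty": 0,"tz": 0,"wx": 0,"wy": 0,"wz": 0,"claw": 1}])

```text
clock: 12.48
tcp_pos: [0.5899, -0.2496, 0.0801]
orientation: [-0.0, -0.054, 0.999, -0.0]
wrist_force: [-0.3, 0.1, -3.4]
finger_gap: 0.0126
grip_force: 78.8
```

Emit:
carry_out(moves=[{"tx": 0,"ty": 0,"tz": -0.15,"wx": 0,"wy": 0,"wz": 0,"claw": 1},{"tx": 0,"ty": 0,"tz": 0,"wx": 0,"wy": 0,"wz": 0,"claw": 1}])

```text
clock: 12.72
tcp_pos: [0.5903, -0.2497, 0.0791]
orientation: [0.0, -0.054, 0.999, -0.0]
wrist_force: [0.8, 0.0, -1.7]
finger_gap: 0.0127
grip_force: 79.2
```

View pics/lvl1217.png

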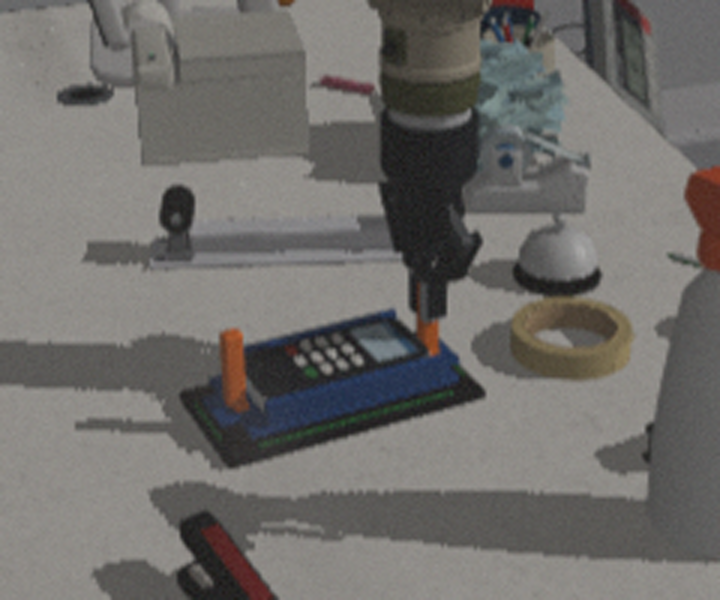

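In the side view the carrier sits square over the pad, with the green lines showing evenly on both long sides from (250,440) to (455,395). The force has dropped, so contact is beginning. I press lightly, release and rise.

Emit:
carry_out(moves=[{"tx": 0,"ty": 0,"tz": -0.12,"wx": 0,"wy": 0,"wz": 0,"claw": 1},{"tx": 0,"ty": 0,"tz": 0,"wx": 0,"wy": 0,"wz": 0,"claw": 1},{"tx": 0,"ty": 0,"tz": 0,"wx": 0,"wy": 0,"wz": 0,"claw": 1}])

```text
clock: 13.1
tcp_pos: [0.5904, -0.2497, 0.0789]
orientation: [0.001, -0.054, 0.999, -0.001]
wrist_force: [-0.8, 1.7, 6.0]
finger_gap: 0.0124
grip_force: 80.1
```

Emit:
carry_out(moves=[{"tx": 0,"ty": 0,"tz": 0,"wx": 0,"wy": 0,"wz": 0,"claw": 0.4},{"tx": 0,"ty": 0,"tz": 0,"wx": 0,"wy": 0,"wz": 0,"claw": -0.2},{"tx": 0,"ty": 0,"tz": 0,"wx": 0,"wy": 0,"wz": 0,"claw": -0.6},{"tx": 0,"ty": 0,"tz": 0,"wx": 0,"wy": 0,"wz": 0,"claw": -0.6},{"tx": 0,"ty": 0,"tz": 0,"wx": 0,"wy": 0,"wz": 0,"claw": -0.6}])

```text
clock: 13.72
tcp_pos: [0.5899, -0.2496, 0.0774]
orientation: [-0.0, -0.054, 0.999, -0.0]
wrist_force: [0.1, -0.5, 0.3]
finger_gap: 0.0682
grip_force: 0.0
```

Emit:
carry_out(moves=[{"tx": 0,"ty": 0,"tz": 1,"wx": 0,"wy": 0,"wz": 0,"claw": -0.6},{"tx": 0,"ty": 0,"tz": 3,"wx": 0,"wy": 0,"wz": 0,"claw": -0.6},{"tx": 0,"ty": 0,"tz": 4,"wx": 0,"wy": 0,"wz": 0,"claw": -0.6},{"tx": 0,"ty": 0,"tz": 4,"wx": 0,"wy": 0,"wz": 0,"claw": -0.6},{"tx": 0,"ty": 0,"tz": 3,"wx": 0,"wy": 0,"wz": 0,"claw": -0.6},{"tx": 0,"ty": 0,"tz": 0,"wx": 0,"wy": 0,"wz": 0,"claw": -0.6},{"tx": 0,"ty": 0,"tz": 0,"wx": 0,"wy": 0,"wz": 0,"claw": -0.6}])

```text
clock: 14.6
tcp_pos: [0.5898, -0.2495, 0.2272]
orientation: [-0.0, -0.054, 0.999, -0.0]
wrist_force: [-1.1, -0.1, -0.2]
finger_gap: 0.0682
grip_force: 0.0
```

```bash
python3 lvl.py; python3 chk.py k6; python3 w.py w6;ls pics|grep lvl
```

```text
[ 0.58975146 -0.24953745  0.22722394] -6.1749706941265785 [-4.e-04 -1.e-04 -1.e+00] [-1.1 -0.1 -0.2]
52 296 351
blue rng [[0.4532, -0.3074, 0.0181], [0.6055, -0.2127, 0.047]]
bottom slope 0.0038 z 0.0235 yaw 0.0966 [ 0.462 -0.304  0.022] [ 0.598 -0.291  0.023]
top slope -0.0436 z 0.0445 yaw -0.4513 [ 0.487 -0.226  0.044] [ 0.587 -0.29   0.039]
14.65 [ 0.5894 -0.2494  0.2265] [ 0.1 -0.   0.5] 0.06812176330648756 0.0
side [339, 215, 7, 24, 119] [ 0.5912 -0.2543  0.0608] top 0.0874
side [274, 231, 8, 24, 117] [ 0.4234 -0.2716  0.0637] top 0.0872
scene [336, 199, 5, 21, 58] [ 0.5885 -0.242   0.0555] top 0.085
14.75 [ 0.5893 -0.2493  0.2261] [-0.53  0.45  0.19  1.31 -0.   -0.63] [ 0.6 -0.5 -0.2] cam [ 0.522 -0.258  0.349]
toolx ang -3.03335945252352 [-0.0023  0.001  -1.    ]
[299   0  32  10 311] top [ 0.4299 -0.2672  0.0528] 41 ((0.4297604560852051, -0.2672884166240692), (0.0017660785233601928, 0.012000680901110172), 5.278495788574219)
[300 175  27  28 527] top [ 0.5894 -0.2509  0.0868] 243 ((0.5898150205612183, -0.25122225284576416), (0.014254898764193058, 0.013379450887441635), 6.313256740570068)
lvl1060.png
lvl1217.png
lvl1460.png
```

Both grip tops are at 87 mm (88 expected) and the middle is about 3 mm from the pad's middle. The arm is clear, so I hand in.

```bash
python3 -c "
from workcell import env
print(env.hand_in())"
```

```text
the job is handed in; nothing more can be done
None
```

The carrier is unclipped and lies flat on the charging pad, about 3 mm off centre by my measurement, released with the arm clear; the job was handed in at about 15 s, and no verdict was returned.

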